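Unload the glaze-test stack and draw out the strip

TASK

Take down the stack on the kiln shelf from the top, setting each thing gently in the middle of its own place: first stand the thumb-shaped test piece on the small round bat, then the little dish on the large round bat, then the square tile on the square bat with its edges parallel to the bat's. Last of all, draw the long strip out endwise from under the kiln shelf and lay it in the middle of the long board, lengthwise along it. The kiln shelf must stay where it is, neither shifted nor lifted, and nothing may be dropped or tipped over.

Things in the scene. Friction and masses are not known exactly. Their poses are not given: they have to be found in the camera images.
- test_piece: Pale thumb-shaped clay piece, upright round stick with a rounded top, diameter 28 mm, height 77 mm (straight-sided for the lower 57 mm). Origin: centre of its underside; z up. At the start it stands inside the dish, on the dish's floor, the top thing of the stack. 0.07 kg give or take 30 %.
- dish: Small straight-walled round bisque dish, open at the top, outer diameter 52 mm, height 30 mm, wall 4 mm, floor 5 mm thick. Origin: centre of its underside; z up. At the start it stands on the tile. About 0.06 kg.
- tile: Square bisque tile 56 x 56 mm, 18 mm thick, lying flat. Origin: centre of its underside; x and y along its edges, z up. At the start it lies on the kiln shelf under the dish. About 0.1 kg.
- strip: Long bisque strip 140 x 40 mm, 11 mm thick, lying flat on the table. Origin: centre of its underside; x along its length, z up. At the start the kiln shelf rests on it and its +x end sticks out about 48 mm from under the shelf, on the side away from the robot. It comes out only towards its +x: the setter bars stand 18 mm clear of its long sides. About 0.12 kg.
- kiln_shelf: Buff kiln shelf, a flat slab 110 (x) x 130 (y) x 14 mm, about 0.4 kg, which carries the stack and rests on the strip. Origin: centre of its underside; z up; its x points the way the strip is drawn out. When the strip leaves, the shelf settles 1 mm onto the setter's bars and stays there.
- setter: Two fixed bars on the table under the shelf, 10 mm high, parallel to its x axis, 38 to 62 mm either side of the centre line, from 54 mm behind to 64 mm ahead of the origin (under the shelf's centre). Each ends in a stop 20 mm high, 56 to 64 mm ahead, just before the shelf's +x edge, so that the shelf cannot follow the strip. x: the way the strip comes out.
- small_bat: Small round plywood disc, diameter 64 mm, 12 mm thick, fixed to the table; place of the test piece. Origin: centre of its underside; its top is 12 mm above.
- large_bat: Large round plywood disc, diameter 110 mm, 12 mm thick, fixed to the table; place of the dish. Origin: centre of its underside; its top is 12 mm above.
- square_bat: Square plywood board 100 x 100 mm, 12 mm thick, fixed to the table; place of the tile. Origin: centre of its underside, x and y along its edges; its top is 12 mm above.
- long_board: Long plywood board 180 x 70 mm, 12 mm thick, fixed to the table; place of the strip. Origin: centre of its underside, x along its length; its top is 12 mm above.

How it is judged:
By the outcome, as a careful person would: the job done as asked, in the order asked, and still so for the second after the job is handed in, with the robot touching nothing.
It also fails if it takes over 112 s, if anything falls off the work surface, if the arm or the gripper's body presses on something with over 40 N, if the wrist force passes 120 N, or if a joint passes its speed limit or range.

ROBOT

A 6-joint arm with a two-finger parallel gripper is mounted at the origin on the work surface. World frame = base frame: x ahead of the robot, y to its left, z up, the work surface at z = 0. Lengths are in m, angles in rad, forces in N, time in s.
With the tool pointing down it reaches from about 0.25 to 0.725 m from the base axis. Payload 4 kg.
Tool frame: the origin (TCP) lies on the centre line of the jaws, within the pads' length; the fingertips stand 22 mm ahead of it and the grasp point (between the pads) lies 3 mm ahead of it; z points along the fingers, y is the line along which they close (so a half turn about z gives the same grasp; the last joint's range is limited). The gripper opens to 85 mm and grips with 20 to 120 N. Pads are 22 mm wide; open, the fingers measure 114 mm over their backs; the gripper's body (76 mm by 85 mm) begins 54 mm behind the grasp point. The pads swing forward as they close: fully open they stand 13 mm farther back than shut.
Start: joints at [1.171, 0.241, 0.005, 1.335, 0, 1.571], TCP at [0.195, 0.461, 0.224] pointing down, gripper open.
Joint ranges: [-2.72, 2.72], [-1.05, 1.87], [-1.09, 1.28], [-1.99, 2.15], [-1.42, 1.44], [-3.14, 3.14]. Speed limits (rad/s): [2.79, 2.79, 3.14, 3.14, 3.14, 3.14].

INTERFACE

Orientations are given as a unit quaternion [x, y, z, w].
In Python, from workcell import bot gives the robot as it stands.
- The arm moves only by the shell command python3 -m inch 'ROWS'. ROWS is JSON, one flat list of numbers, 7 for each row, row after row: the shift along the world's x, y, z in mm, then the turn, a rotation vector about the world's x, y, z in rad, then the opening in per cent of the stroke, from 0 (shut) to 100 (fully open). A call has 1 to 8 rows; each row is the pose to reach, as a shift and turn from the pose commanded when the call began; what a row does not reach only later rows make up. A row lasts 1/12 s, in which the tool goes at most 41.7 mm and 7.16 degrees, less where a joint would pass 70% of its speed; a pose out of reach is approached as far as the arm can. A call with a gripper value outside its range is refused whole. The fingers move at their own pace and stop on an object; the grip force is fixed at half the most. Time passes only in rows, so rows that repeat a pose let the fingers close. It gives the time, the measured TCP pose, the force, the opening and the grip force at its end, in the units of the state.
- bot.get_obs(): the state, without advancing time (a new reading comes with each control period).
- bot.camera(name): name is "side" or "top"; returns the picture (480x640x3 uint8, blue, green, red); there is no depth.
- bot.camera_info(name): a dict with "intrinsics" (3x3 intrinsics, pixels), "camera_from_world" (4x4, takes a point from world to camera coordinates). Camera axes: x right, y down, z forward; pixel columns grow to the right and rows downward; lengths in m; the calibration is good to about 2 mm. A picture is of the moment at which its call begins. camera_info takes no time and is no camera call.
- bot.job_done(): hands the job in; it is judged then, once.
Trained networks look in the newest picture that a camera, given by its name, has taken for a name from the list of things; names that differ only in an ending like _2 or _b are one class to them, and where a whole thing is asked for, a point or a joint stands for the part that bears it (a point fixed in the world has none). Each returns a list of dicts, best first, with "confidence" (0 to 1); they miss things now and then, are a little off and sometimes report something else, mostly with a low value. They report only what shows in the picture. A call takes as long as a camera call.
- bot.silhouettes(camera, target): "mask" (480x640 bool, what is visible of it) and "uv" ([column, row] in pixels, amid what is visible of it).
- bot.spot_point(camera, target): "uv" ([column, row] in pixels: a listed point, or the origin of a listed thing).
The state is a dict: "clock": time; "joint_pos": joint angles; "joint_vel": joint speeds; "tau": joint torques, N m; "eef_pos": TCP position; "tool_rot": TCP orientation; "ft_force": force on the tool from outside, world axes, zero at the start; "ft_torque": the same for the moment, N m; "grip_width": finger opening in m; "grasp_force": force on a finger pad.
Only numpy, scipy, OpenCV 4.12 (cv2) and the standard library are available. Lean on these libraries where they do the work, as an engineer would, in place of code of your own. Each camera call takes 0.05 s, during which the arm holds its last target. There are 200 camera calls.

## Working session

There is one attempt and no reset: what is moved stays moved. The work goes in short steps, Python scripts to look and compute and a shell command to move; the robot and the scene stay as the last step left them, time stands still between calls to the robot, and variables do not carry over. Pictures are saved under pics/ and viewed, at most 14 in all, crops included, and the job is handed in when it is done.

```bash
mkdir -p pics; ls; python3 - <<'E'
from workcell import bot
import cv2,numpy as np
for c in("top","side"):
    cv2.imwrite(f"pics/{c}0.png",bot.camera(c))
    i=bot.camera_info(c);print(c,np.round(i["intrinsics"],1).tolist(),np.round(i["camera_from_world"],3).tolist())
    for n in "test_piece dish tile strip kiln_shelf setter small_bat large_bat square_bat long_board".split():
        print(n,[(np.round(d["uv"]).tolist(),round(d["confidence"],2)) for d in bot.spot_point(c,n)[:2]],[(np.round(d["uv"]).tolist(),round(d["confidence"],2),int(d["mask"].sum())) for d in bot.silhouettes(c,n)[:2]])
print(bot.get_obs())
E
```

```text
pics
top [[552.3, 0.0, 320.9], [0.0, 552.3, 247.7], [0.0, 0.0, 1.0]] [[0.024, -1.0, -0.01, 0.002], [-0.998, -0.023, -0.064, 0.519], [0.064, 0.011, -0.998, 0.89], [0.0, 0.0, 0.0, 1.0]]
test_piece [([308.0, 280.0], 0.85)] [([306.0, 285.0], 0.76, 267)]
dish [([302.0, 284.0], 0.94), ([175.0, 177.0], 0.62)] [([301.0, 293.0], 0.71, 544)]
tile [([303.0, 284.0], 0.59), ([305.0, 281.0], 0.57)] [([299.0, 271.0], 0.84, 364)]
strip [] [([314.0, 232.0], 0.96, 647)]
kiln_shelf [] [([308.0, 268.0], 0.85, 4059)]
setter [] [([287.0, 243.0], 0.74, 170)]
small_bat [([180.0, 289.0], 0.73)] [([179.0, 290.0], 0.8, 1158)]
large_bat [([175.0, 176.0], 0.67), ([307.0, 280.0], 0.48)] [([171.0, 177.0], 0.56, 3437)]
square_bat [([484.0, 296.0], 0.87)] [([484.0, 296.0], 0.56, 3826)]
long_board [([507.0, 184.0], 0.71)] [([510.0, 182.0], 0.63, 4612), ([484.0, 297.0], 0.49, 3756)]
side [[556.8, 0.0, 321.1], [0.0, 556.8, 237.6], [0.0, 0.0, 1.0]] [[-0.992, -0.123, 0.023, 0.535], [-0.1, 0.664, -0.741, 0.099], [0.076, -0.737, -0.671, 0.911], [0.0, 0.0, 0.0, 1.0]]
test_piece [([369.0, 261.0], 0.87)] [([369.0, 244.0], 0.7
[... 536 characters left out ...]
989)]
{'clock': 2.1, 'joint_pos': array([ 1.17100091e+00,  2.40598483e-01,  5.03231399e-03,  1.33520416e+00,
       -1.12106502e-06,  1.57083681e+00]), 'joint_vel': array([ 0.00185046, -0.00017583, -0.00081614, -0.00163355, -0.00146404,
       -0.00020293]), 'tau': array([-2.01403600e-04, -3.72203422e+01,  2.52684975e+01,  1.33101905e-03,
       -6.01505099e-05, -1.21615503e-05]), 'eef_pos': array([0.19462064, 0.46058288, 0.22381958]), 'tool_rot': array([1.98588920e-01, 9.80082874e-01, 1.26277038e-05, 3.13007033e-06]), 'ft_force': array([-0.38457175,  0.23687665, -0.23138937]), 'ft_torque': array([ 0.00603982, -0.01672188,  0.04919527]), 'grasp_force': 0.0, 'grip_width': 0.08587239380622894}
```

```bash
python3 - <<'E'
import cv2,numpy as np
a=cv2.imread("pics/top0.png");b=cv2.imread("pics/side0.png")
cv2.imwrite("pics/topc.png",cv2.resize(a[120:345,250:370],None,fx=2.6,fy=2.6,interpolation=3))
E
```

```text
(no output)
```

View pics/top0.png

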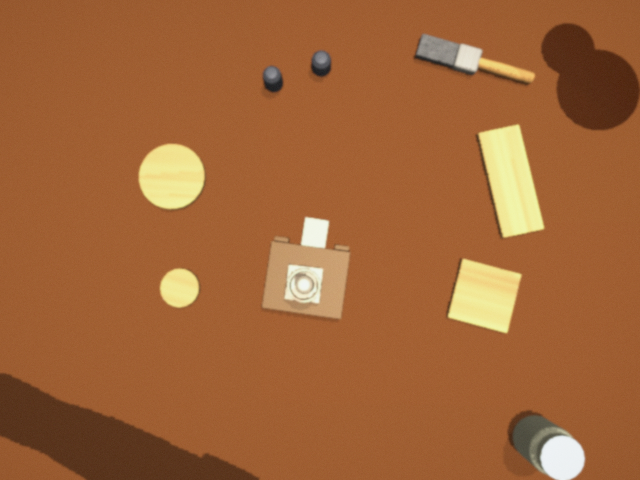

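View pics/side0.png

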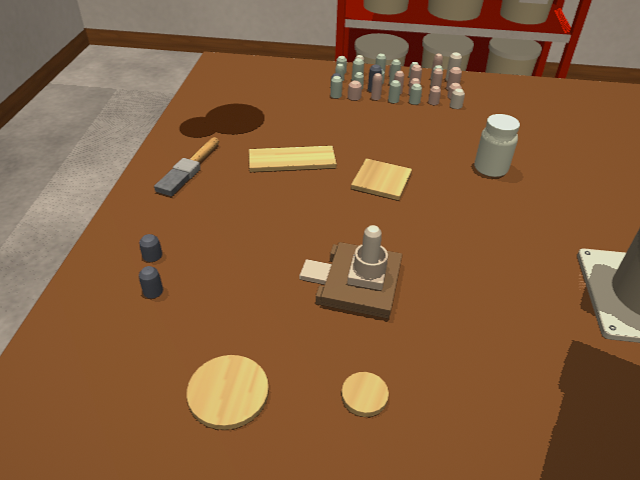

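The top view shows the stack at (305,284) on the shelf, with the strip's end poking out at (315,232). The bats are at (180,288), (172,177), (485,296) and (510,182). The side view agrees.

```bash
cat > h.py <<'E'
from workcell import bot
import cv2,numpy as np
def unproj(c,uv,z):
    i=bot.camera_info(c);K=np.array(i["intrinsics"]);T=np.array(i["camera_from_world"]);R=T[:3,:3];t=T[:3,3]
    uv=np.atleast_2d(np.array(uv,float));d=(np.c_[uv,np.ones(len(uv))]@np.linalg.inv(K).T)@R;o=-R.T@t
    return (o+d*((z-o[2])/d[:,2])[:,None])[:,:2]
def proj(c,p):
    i=bot.camera_info(c);K=np.array(i["intrinsics"]);T=np.array(i["camera_from_world"])
    q=(np.atleast_2d(p)@T[:3,:3].T+T[:3,3])@K.T;return q[:,:2]/q[:,2:]
def contour(m):
    c=max(cv2.findContours(m.astype(np.uint8),0,1)[0],key=len);return c[:,0].astype(float)
def rect(c,n,z,take=True):
    if take: bot.camera(c)
    r=bot.silhouettes(c,n)
    if not r: return print(c,n,"none")
    p=unproj(c,contour(r[0]["mask"]),z)*1000
    (x,y),(w,h),a=cv2.minAreaRect(p.astype(np.float32))
    a=np.radians(a)
    print(c,n,round(r[0]["confidence"],2),"centre",round(x,1),round(y,1),"size",round(w,1),round(h,1),"ang",round(a,3),"mean",np.round(p.mean(0),1))
E
python3 - <<'E'
from h import *
for c in("top","side"):
    bot.camera(c)
    for n,z in dict(test_piece=.13,dish=.073,tile=.043,strip=.011,kiln_shelf=.025,small_bat=.012,large_bat=.012,square_bat=.012,long_board=.012).items(): rect(c,n,z,False)
E
```

```text
top test_piece 0.54 centre 459.4 35.6 size 24.3 25.8 ang 0.024 mean [458.9  35.5]
top dish 0.97 centre 457.4 39.0 size 49.9 48.7 ang 0.81 mean [456.9  38.8]
top tile 0.73 centre 478.0 39.4 size 57.4 20.2 ang 1.534 mean [480.8  39.3]
top strip 0.83 centre 544.4 25.5 size 39.8 45.6 ang 1.452 mean [544.2  25.2]
top kiln_shelf 0.74 centre 466.8 37.5 size 132.3 110.3 ang 1.463 mean [466.5  38. ]
top small_bat 0.7 centre 448.7 245.3 size 62.4 64.5 ang 0.024 mean [448.4 245.1]
top large_bat 0.75 centre 633.2 266.0 size 107.9 109.0 ang 0.022 mean [632.6 265.8]
top square_bat 0.56 centre 446.7 -253.4 size 103.8 101.3 ang 1.326 mean [ 446.7 -253.7]
top long_board 0.67 centre 638.0 -295.5 size 179.8 72.3 ang 0.236 mean [ 637.3 -295.7]
side test_piece 0.88 centre 459.7 76.6 size 26.6 84.1 ang 0.027 mean [460.1  78.9]
side dish 0.97 centre 457.8 56.6 size 50.3 70.1 ang 0.008 mean [458.   56.7]
side tile 0.6 centre 461.3 52.3 size 60.7 56.2 ang 1.47 mean [465.   61.4]
side strip 0.59 centre 546.4 29.0 size 50.2 44.6 ang 1.452 mean [546.2  29.3]
side kiln_shelf 0.65 centre 467.6 43.0 size 142.9 111.8 ang 1.444 mean [465.9  48.8]
side small_bat 0.63 centre 448.9 248.8 size 67.9 63.2 ang 1.152 mean [448.9 249.4]
side large_bat 0.74 centre 633.5 269.9 size 111.8 110.9 ang 0.14 mean [633.  271.1]
side square_bat 0.56 centre 448.0 -249.4 size 119.8 102.7 ang 1.356 mean [ 448.1 -247.6]
side long_board 0.68 centre 637.4 -291.9 size 179.5 85.1 ang 0.229 mean [ 637.7 -290.4]
```

View pics/topc.png

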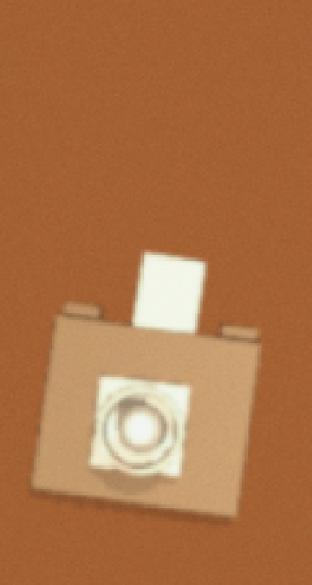

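```bash
cat >> h.py <<'E'
from scipy.optimize import minimize
def box(l,w,h): return np.array([[x,y,z] for x in(-l/2,l/2) for y in(-w/2,w/2) for z in(0,h)])
def cyl(d,h):
    a=np.linspace(0,2*np.pi,48,endpoint=False);r=np.c_[np.cos(a),np.sin(a)]*d/2
    return np.vstack([np.c_[r,0*a],np.c_[r,0*a+h]])
thumb=np.vstack([cyl(28,57)]+[np.c_[cyl(2*14*np.cos(t),0)[:48,:2],np.full(48,57+20*np.sin(t))] for t in np.linspace(0.1,1.5,8)])
M=dict(test_piece=thumb,dish=cyl(52,30),tile=box(56,56,18),strip=box(140,40,11),kiln_shelf=box(110,130,14),small_bat=cyl(64,12),large_bat=cyl(110,12),square_bat=box(100,100,12),long_board=box(180,70,12))
def fit(n,p0,z,cams=("top","side"),take=True,new=None):
    """p0=[x,y,yaw] mm; fits the projected hull to the hull of the mask, per camera"""
    out=[]
    for c in cams:
        if take: bot.camera(c)
        r=bot.silhouettes(c,n)
        if not r: print(c,n,"none");continue
        near=[k for k in r if np.hypot(*(k["uv"]-proj(c,[p0[0]/1000,p0[1]/1000,z/1000])[0]))<60]
        if not near: print(c,n,"none near");continue
        S=8; hm=np.float32(cv2.convexHull(contour(near[0]["mask"]).astype(np.float32))[:,0])
        def f(p,c=c,hm=hm):
            cy,s=np.cos(p[2]),np.sin(p[2]);m=M[n]
            q=np.c_[p[0]+cy*m[:,0]-s*m[:,1],p[1]+s*m[:,0]+cy*m[:,1],z+m[:,2]]/1000
            h=cv2.convexHull(np.float32(proj(c,q)))[:,0]
            # pixel contour is half a pixel inside
            i=cv2.intersectConvexConvex(np.float32(hm),h)[0];A=cv2.contourArea
            return (A(hm)+A(h)-2*i)/A(h)
        p=np.array(p0,float);s=minimize(f,p,method="Nelder-Mead",options=dict(initial_simplex=[p,p+[4,0,0],p+[0,4,0],p+[0,0,.05]],xatol=.02,fatol=1e-5))
        out.append(s.x);print(c,n,round(near[0]["confidence"],2),np.round(s.x[:2],1),round(s.x[2],3),"err",round(s.fun,3))
    return out
E
python3 - <<'E'
from h import *
for c in("top","side"):
    bot.camera(c)
    for n,p,z in [("small_bat",[449,245,0],0),("large_bat",[633,266,0],0),("square_bat",[447,-253,-.24],0),("long_board",[638,-295,.236],0),("kiln_shelf",[467,38,-.11],11),("test_piece",[459,35,0],48),("dish",[457,39,0],43)]: fit(n,p,z,(c,),False)
print(proj("top",[[.638-.087,-.295-.02,0.012],[.638+.087,-.295+.02,.012]]))
E
```

```text
top small_bat 0.62 [448.7 246.4] -0.019 err 0.057
top large_bat 0.91 [633.9 266.9] 0.027 err 0.012
top square_bat none
top long_board 0.84 [ 638.7 -297.7] 0.242 err 0.02
top kiln_shelf 0.91 [466.3  37.7] -0.121 err 0.009
top test_piece 0.79 [458.2  36.9] 0.034 err 0.095
top dish 0.81 [457.1  38.6] 0.046 err 0.094
side small_bat 0.92 [448.9 244.2] 0.087 err 0.062
side large_bat 0.8 [635.  265.2] 0.051 err 0.032
side square_bat 0.71 [ 446.2 -257.2] -0.215 err 0.057
side long_board 0.66 [ 638.6 -297.9] 0.229 err 0.024
side kiln_shelf none
side test_piece 0.93 [458.6  23.5] 0.147 err 0.162
side dish 0.81 [457.6  37.5] 0.133 err 0.134
[[520.98738683 232.80762345]
 [496.96514685 128.3981478 ]]
```

```bash
python3 -m inch '[80,-130,0,0,0,-0.4,100, 160,-260,0,0,0,-0.8,100, 264,-424,-30,0,0,-1.17,100, 264,-424,-30,0,0,-1.17,100, 264,-424,-30,0,0,-1.17,100, 264,-424,-30,0,0,-1.17,100, 264,-424,-30,0,0,-1.17,100, 264,-424,-30,0,0,-1.17,100]'; cat > s.py <<'E'
from h import *
o=bot.get_obs();q=o["tool_rot"]
from scipy.spatial.transform import Rotation as R
m=R.from_quat(q).as_matrix()
print("t",round(o["clock"],2),"tcp",np.round(o["eef_pos"]*1000,1),"closing ang",round(np.arctan2(m[1,1],m[0,1]),4),"z",np.round(m[:,2],3),"j",np.round(o["joint_pos"],2),"F",np.round(o["ft_force"],1),"w",round(o["grip_width"]*1000,1),"gf",round(o["grasp_force"],1))
E
python3 s.py
```

```text
clock: 4.57
eef_pos: [0.371, 0.1763, 0.206]
tool_rot: [0.646, 0.763, 0.0, 0.0]
ft_force: [1.0, 0.4, -0.8]
grip_width: 0.0852
grasp_force: 0.0
t 4.57 tcp [371.  176.3 206. ] closing ang 0.1651 z [ 0.001  0.    -1.   ] j [ 0.44  0.07 -0.24  1.25  0.    1.85] F [ 1.   0.4 -0.8] w 85.2 gf 0.0
```

```bash
python3 -m inch '[30,-50,-10,0,0,-0.08,100, 60,-95,-15,0,0,-0.165,100, 87,-139,-36,0,0,-0.165,100, 87,-139,-36,0,0,-0.165,100, 87,-139,-36,0,0,-0.165,100, 87,-139,-36,0,0,-0.165,100]' ; python3 s.py; python3 - <<'E'
from h import *
for c in("top","side"):
    cv2.imwrite(f"pics/{c}1.png",bot.camera(c))
a=cv2.imread("pics/side1.png")[120:340,260:480];b=cv2.imread("pics/top1.png")[180:400,200:420]
cv2.imwrite("pics/c1.png",cv2.resize(np.hstack([a,b]),None,fx=1.8,fy=1.8,interpolation=3))
E
```

```text
clock: 5.07
eef_pos: [0.4575, 0.0371, 0.1689]
tool_rot: [0.707, 0.708, -0.001, -0.001]
ft_force: [-0.8, 0.2, -0.5]
grip_width: 0.0852
grasp_force: 0.0
t 5.07 tcp [457.5  37.1 168.9] closing ang 0.0011 z [-0.002 -0.    -1.   ] j [ 0.08  0.19 -0.2   1.18  0.    1.65] F [-0.8  0.2 -0.5] w 85.2 gf 0.0
```

View pics/c1.png

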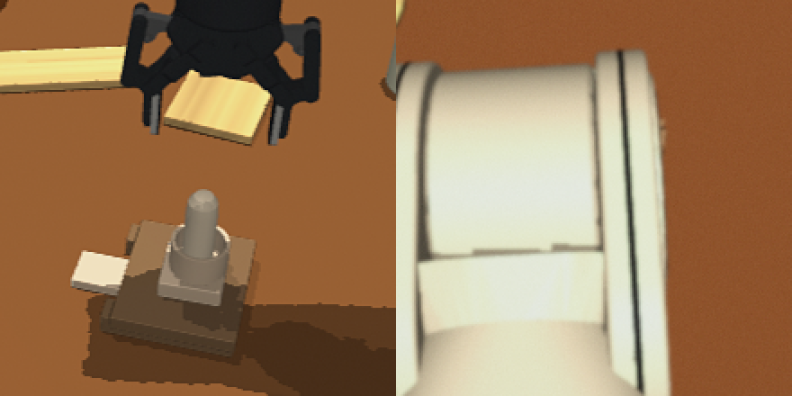

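The side crop shows the open fingertips at full-image (344,194) and (413,199), above the piece top at (373,226). I'll check the tip height against the calibration.

```bash
python3 - <<'E'
from h import *
for z in (.145,.150,.155,.160,.165): print(z,proj("side",[[.4575+.045,.037,z],[.4575-.045,.037,z]]).round(1).tolist())
print(proj("side",[[.458,.037,.125],[.458,.037,.08]]).round(1), proj("side",[[.458,.026,.125],[.458,.048,.08]]).round(1))
bot.camera("side");m=bot.silhouettes("side","test_piece")[0]["mask"];
for r in range(226,262,5): x=np.where(m[r])[0]; print(r,x.min() if len(x) else 0,x.max() if len(x) else 0, proj("side",[[.458,.037,.1]]).round(1))
E
```

```text
0.145 [[345.2, 214.5], [406.2, 220.4]]
0.15 [[345.4, 211.9], [406.6, 217.8]]
0.155 [[345.5, 209.3], [407.0, 215.2]]
0.16 [[345.7, 206.6], [407.5, 212.5]]
0.165 [[345.9, 204.0], [407.9, 209.9]]
[[374.  227.6]
 [371.5 249.4]] [[374.4 222.9]
 [371.1 254.3]]
226 370 376 [[372.6 239.9]]
231 365 380 [[372.6 239.9]]
236 364 380 [[372.6 239.9]]
241 363 380 [[372.6 239.9]]
246 363 379 [[372.6 239.9]]
251 362 379 [[372.6 239.9]]
256 362 378 [[372.6 239.9]]
261 364 377 [[372.6 239.9]]
```

```bash
python3 s.py; python3 - <<'E'
from h import *
b=bot.camera("side");cv2.imwrite("pics/side2.png",b)
cv2.imwrite("pics/c2.png",cv2.resize(b[130:280,300:460],None,fx=4,fy=4,interpolation=3))
E
```

```text
t 5.27 tcp [457.   40.2 170.3] closing ang 0.008 z [ 0.  0. -1.] j [ 0.09  0.19 -0.2   1.18  0.    1.65] F [ 0.6  0.5 -0. ] w 85.4 gf 0.0
```

View pics/c2.png

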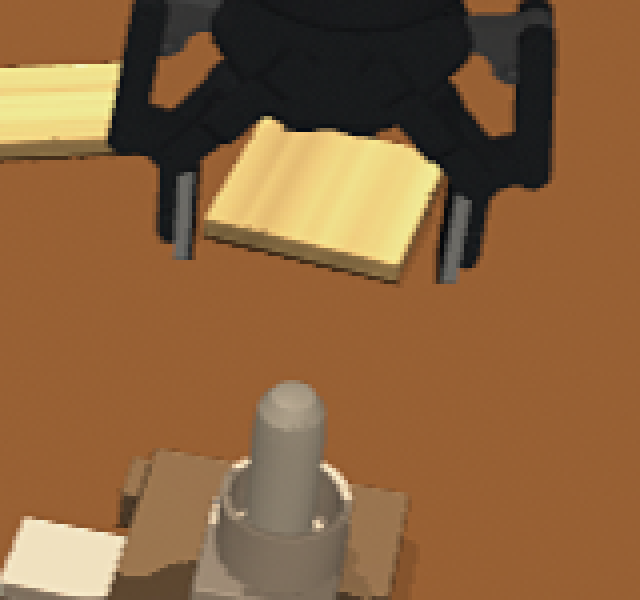

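```bash
python3 -m inch '[1,-3,0,0,0,0,0, 1,-3,0,0,0,0,0, 1,-3,0,0,0,0,0, 1,-3,0,0,0,0,0, 1,-3,0,0,0,0,0, 1,-3,0,0,0,0,0, 1,-3,0,0,0,0,0, 1,-3,0,0,0,0,0]'; python3 s.py; python3 - <<'E'
from h import *
b=bot.camera("side");cv2.imwrite("pics/side3.png",b)
cv2.imwrite("pics/c3.png",cv2.resize(b[130:280,300:460],None,fx=4,fy=4,interpolation=3))
for z in (.13,.15,.17,.19): print(z,proj("side",[[.458,.037,z]]).round(1))
E
```

```text
clock: 5.98
eef_pos: [0.4583, 0.036, 0.1698]
tool_rot: [0.705, 0.709, -0.0, -0.0]
ft_force: [1.1, 0.1, -0.2]
grip_width: 0.0001
grasp_force: 0.0
t 5.98 tcp [458.3  36.  169.8] closing ang 0.0059 z [-0.  0. -1.] j [ 0.08  0.19 -0.2   1.18  0.    1.64] F [ 1.1  0.1 -0.2] w 0.1 gf 0.0
0.13 [[374.3 225.1]]
0.15 [[375.5 214.8]]
0.17 [[376.7 204.2]]
0.19 [[378.  193.2]]
```

View pics/c3.png

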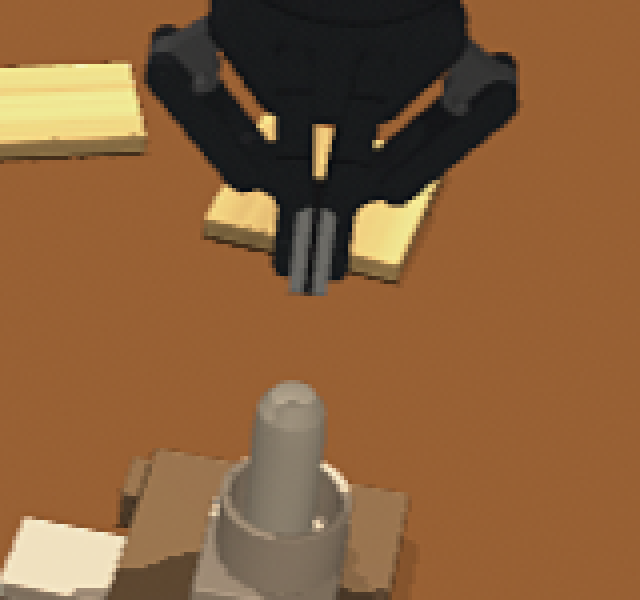

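```bash
python3 -m inch '[0,-40,0,0,0,0,0, 0,-80,0,0,0,0,0, 0,-115,-20,0,0,0,0, 0,-137,-55,0,0,0,0, 0,-137,-95,0,0,0,0, 0,-137,-128,0,0,0,0, 0,-137,-137,0,0,0,0, 0,-137,-137,0,0,0,0]'; python3 -m inch '[0,0,0,0,0,0,0, 0,0,0,0,0,0,0]'; python3 s.py; python3 - <<'E'
from h import *
b=bot.camera("side");cv2.imwrite("pics/side4.png",b)
cv2.imwrite("pics/c4.png",cv2.resize(b[130:280,320:480],None,fx=4,fy=4,interpolation=3))
for z in (0,.01,.03,.05): print(z,proj("side",[[.458,-.10,z]]).round(1))
E
```

```text
clock: 6.7
eef_pos: [0.4556, -0.1005, 0.0304]
tool_rot: [0.705, 0.709, -0.002, -0.003]
ft_force: [-0.3, -1.0, 1.0]
grip_width: -0.0001
grasp_force: 0.0
clock: 6.87
eef_pos: [0.4604, -0.1011, 0.0349]
tool_rot: [0.705, 0.709, 0.001, 0.002]
ft_force: [-0.7, 0.2, -1.0]
grip_width: -0.0002
grasp_force: 0.0
t 6.87 tcp [ 460.4 -101.1   34.9] closing ang 0.0067 z [ 0.004 -0.001 -1.   ] j [-0.22  0.36 -0.37  0.84  0.    1.35] F [-0.7  0.2 -1. ] w -0.2 gf 0.0
0 [[372.1 230.3]]
0.01 [[372.6 226.2]]
0.03 [[373.5 217.8]]
0.05 [[374.5 209.1]]
```

View pics/c4.png

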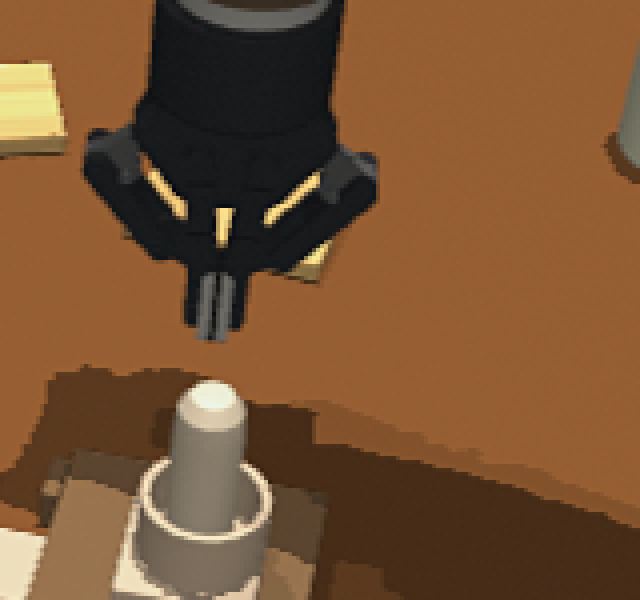

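```bash
python3 -m inch '[0,0,-4,0,0,0,0, 0,0,-8,0,0,0,0, 0,0,-8,0,0,0,0,0,0,-8,0,0,0,0]'|sed -n 2,4p; python3 -m inch '[0,0,-2,0,0,0,0, 0,0,-2,0,0,0,0,0,0,-2,0,0,0,0]'|sed -n 2,4p;python3 -m inch '[0,0,-2,0,0,0,0, 0,0,-2,0,0,0,0,0,0,-2,0,0,0,0]'|sed -n 2,4p
```

```text
eef_pos: [0.4583, -0.1008, 0.0249]
tool_rot: [0.705, 0.709, 0.0, 0.0]
ft_force: [-0.0, -0.4, -1.4]
eef_pos: [0.4582, -0.1009, 0.0227]
tool_rot: [0.705, 0.709, -0.0, -0.0]
ft_force: [0.5, 0.8, -0.4]
eef_pos: [0.4582, -0.1009, 0.0207]
tool_rot: [0.705, 0.709, -0.0, -0.0]
ft_force: [0.2, 0.1, 0.9]
```

```bash
for i in 1; do python3 -m inch '[0,0,-1.5,0,0,0,0,0,0,-1.5,0,0,0,0]'|sed -n '2p;4p'; python3 -m inch '[0,0,-1.5,0,0,0,0,0,0,-1.5,0,0,0,0]'|sed -n '2p;4p'; done; python3 - <<'E'
from h import *
b=bot.camera("side");cv2.imwrite("pics/side5.png",b)
cv2.imwrite("pics/c5.png",cv2.resize(b[170:260,320:440],None,fx=5,fy=5,interpolation=3))
E
```

```text
eef_pos: [0.4582, -0.1009, 0.0191]
ft_force: [-0.0, 0.1, -0.2]
eef_pos: [0.4582, -0.1009, 0.0176]
ft_force: [0.3, 0.1, -0.5]
```

View pics/c5.png

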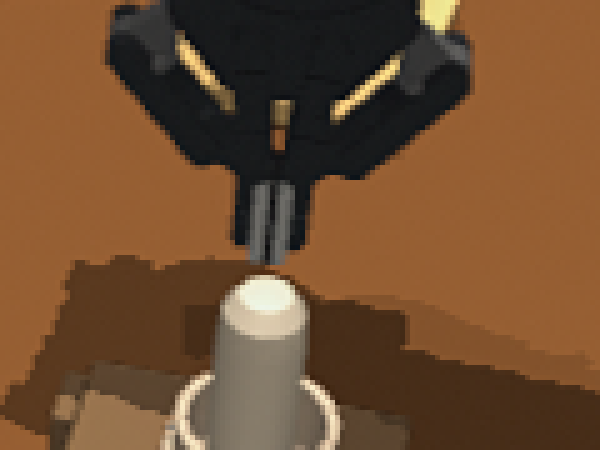

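```bash
python3 -m inch '[0,0,-5,0,0,0,0,0,0,-10,0,0,0,0,0,0,-12,0,0,0,0,0,0,-12,0,0,0,0]'|sed -n '2p;4p'; python3 -m inch '[0,0,-2,0,0,0,0,0,0,-2,0,0,0,0]'|sed -n '2p;4p';  python3 -m inch '[0,0,-2,0,0,0,0,0,0,-2,0,0,0,0]'|sed -n '2p;4p'
```

```text
eef_pos: [0.4575, -0.1008, 0.0049]
ft_force: [0.4, 0.6, 0.1]
eef_pos: [0.4581, -0.1009, 0.0035]
ft_force: [-0.9, 0.2, -1.6]
eef_pos: [0.4582, -0.1009, 0.0016]
ft_force: [-0.1, -0.0, 0.5]
```

```bash
for i in 1; do python3 -m inch '[0,0,-1.5,0,0,0,0,0,0,-1.5,0,0,0,0]'|sed -n '2p;4p'; python3 -m inch '[0,0,-1.5,0,0,0,0,0,0,-1.5,0,0,0,0]'|sed -n '2p;4p'; done; python3 - <<'E'
from h import *
b=bot.camera("side");cv2.imwrite("pics/side6.png",b)
cv2.imwrite("pics/c6.png",cv2.resize(b[170:260,320:440],None,fx=5,fy=5,interpolation=3))
E
```

```text
eef_pos: [0.4582, -0.1009, 0.0002]
ft_force: [0.4, -0.6, 0.9]
eef_pos: [0.4582, -0.1009, -0.0014]
ft_force: [-0.8, 0.1, -0.6]
```

View pics/c6.png

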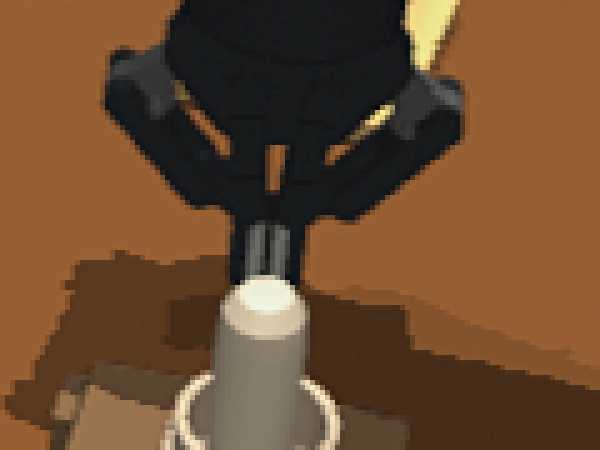

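```bash
for i in 1; do python3 -m inch '[0,0,-1.5,0,0,0,0,0,0,-1.5,0,0,0,0]'|sed -n '2p;4p'; python3 -m inch '[0,0,-1.5,0,0,0,0,0,0,-1.5,0,0,0,0]'|sed -n '2p;4p';python3 -m inch '[0,0,-1.5,0,0,0,0,0,0,-1.5,0,0,0,0]'|sed -n '2p;4p'; done
```

```text
eef_pos: [0.4582, -0.1009, -0.0028]
ft_force: [0.8, -0.5, 0.2]
eef_pos: [0.4582, -0.1009, -0.0044]
ft_force: [-0.1, -0.3, 0.1]
eef_pos: [0.4581, -0.1009, -0.0059]
ft_force: [-0.3, 1.2, 1.1]
```

```bash
for i in 1; do python3 -m inch '[0,0,-1.5,0,0,0,0,0,0,-1.5,0,0,0,0]'|sed -n '2p;4p'; python3 -m inch '[0,0,-1.5,0,0,0,0,0,0,-1.5,0,0,0,0]'|sed -n '2p;4p';python3 -m inch '[0,0,-1.5,0,0,0,0,0,0,-1.5,0,0,0,0]'|sed -n '2p;4p'; done
```

```text
eef_pos: [0.4583, -0.1009, -0.0074]
ft_force: [-0.1, -0.3, -1.2]
eef_pos: [0.4584, -0.1009, -0.0075]
ft_force: [-2.8, 0.6, 11.2]
eef_pos: [0.4585, -0.1009, -0.0075]
ft_force: [-7.6, 1.4, 24.4]
```

```bash
python3 -m inch '[0,0,20,0,0,0,0,0,0,60,0,0,0,0,0,0,100,0,0,0,100,0,0,140,0,0,0,100,0,30,180,0,0,0,100,0,70,180,0,0,0,100,0,110,180,0,0,0,100,0,138,180,0,0,0,100]'|sed -n '1,2p;4p'; python3 - <<'E'
from h import *
print("c3 obs 377,203.5", proj("side",[[.4583,.036+.011,.1773]]), "c4 obs 373.8,215",proj("side",[[.4604,-.1011+.011,.0424]]),"c5 obs 373.6 222.6",proj("side",[[.4582,-.0899,.0251]]),"c2 obs348.5,194.5;410,200.5",proj("side",[[.457+.0427,.0402+.011,.1908],[.457-.0427,.0512,.1908]]),proj("side",[[.4583,.046,.1773]])-proj("side",[[.4583,.036,.1773]]))
E
python3 s.py
```

```text
clock: 10.85
eef_pos: [0.4589, 0.0393, 0.1714]
ft_force: [-0.2, 0.2, -1.0]
c3 obs 377,203.5 [[376.62437524 204.50463904]] c4 obs 373.8,215 [[372.45461976 215.8602217 ]] c5 obs 373.6 222.6 [[372.85745265 223.47300593]] c2 obs348.5,194.5;410,200.5 [[347.92078922 196.06382218]
 [408.86907333 201.81972357]] [[-0.34693971  4.31112397]]
t 10.85 tcp [458.9  39.3 171.4] closing ang 0.0061 z [ 0.003  0.001 -1.   ] j [ 0.08  0.19 -0.2   1.18  0.    1.65] F [-0.2  0.2 -1. ] w 72.3 gf 0.0
```

```bash
python3 -m inch '[1,1,-30,0,0,0,100,1,1,-60,0,0,0,100,1,1,-85,0,0,0,100,1,1,-98,0,0,0,100,1,1,-103,0,0,0,100,1,1,-103,0,0,0,100,1,1,-103,0,0,0,100]'|sed -n '1,2p;4p';  python3 s.py; python3 - <<'E'
from h import *
b=bot.camera("side");cv2.imwrite("pics/side7.png",b)
cv2.imwrite("pics/c7.png",cv2.resize(b[170:310,300:440],None,fx=4,fy=4,interpolation=3))
E
```

```text
clock: 11.43
eef_pos: [0.4598, 0.038, 0.0673]
ft_force: [-0.5, 0.1, 0.3]
t 11.43 tcp [459.8  38.   67.3] closing ang 0.0058 z [ 0.001  0.    -1.   ] j [ 0.08  0.3  -0.36  0.91 -0.    1.65] F [-0.5  0.1  0.3] w 85.3 gf 0.0
```

View pics/c7.png

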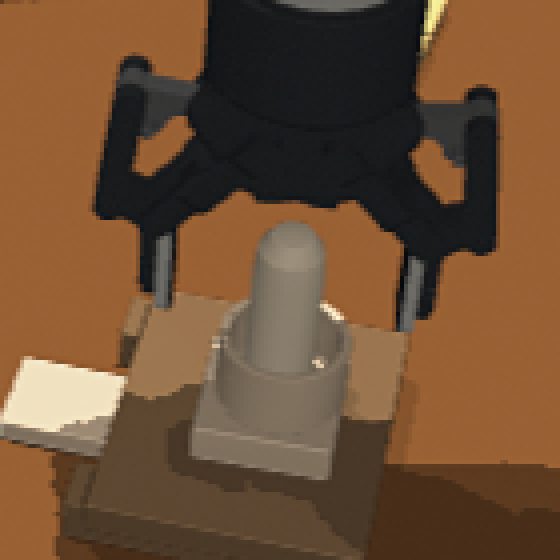

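The piece at (372,235) sits centred between the open pads, which are above the dish rim. I'll close on it.

```bash
python3 -m inch '[0,0,2,0,0,0,50,0,0,2,0,0,0,40,0,0,2,0,0,0,30,0,0,2,0,0,0,20,0,0,2,0,0,0,20,0,0,2,0,0,0,20,0,0,2,0,0,0,20]'|sed -n '1,2p;4,6p';python3 -m inch '[0,0,0,0,0,0,10,0,0,0,0,0,0,10]'|sed -n '1,2p;4,6p'
```

```text
clock: 12.07
eef_pos: [0.4595, 0.038, 0.0694]
ft_force: [-1.7, 0.3, 6.1]
grip_width: 0.0264
grasp_force: 58.8
clock: 12.23
eef_pos: [0.4595, 0.0381, 0.0694]
ft_force: [-1.8, 0.5, 5.7]
grip_width: 0.0265
grasp_force: 58.8
```

```bash
python3 -m inch '[0,0,5,0,0,0,10,0,0,20,0,0,0,10,0,0,45,0,0,0,10,0,0,65,0,0,0,10,0,20,70,0,0,0,10,-3,50,70,0,0,0,10,-6,80,70,0,0,0,10,-8,110,65,0,0,0,10]'|sed -n '1,2p;4,6p';python3 -m inch '[-1,30,-10,0,0,0,10,-2,60,-30,0,0,0,10,-2,85,-50,0,0,0,10,-2,96,-65,0,0,0,10,-2,98,-70,0,0,0,10,-2,98,-70,0,0,0,10,-2,98,-70,0,0,0,10]'|sed -n '1,2p;4,6p'
python3 - <<'E'
from h import *
for c in("top","side"):
    cv2.imwrite(f"pics/{c}8.png",bot.camera(c))
    for n,p,z in [("small_bat",[449,245,0],0),("test_piece",[449,245,0],43)]: fit(n,p,z,(c,),False)
E
python3 s.py
```

```text
clock: 12.9
eef_pos: [0.4517, 0.1492, 0.1349]
ft_force: [0.7, 0.8, -0.5]
grip_width: 0.0264
grasp_force: 58.9
clock: 13.48
eef_pos: [0.4491, 0.2454, 0.0639]
ft_force: [0.3, 1.1, -1.2]
grip_width: 0.0267
grasp_force: 59.0
top small_bat 0.9 [448.2 244.6] 0.034 err 0.282
top test_piece 0.78 [448.6 233.5] 0.186 err 0.485
side small_bat 0.81 [449.3 244.5] 0.068 err 0.108
side test_piece 0.57 [449.9 242.1] 0.048 err 0.057
t 13.78 tcp [450.  245.6  64.8] closing ang 0.0047 z [ 0.002  0.001 -1.   ] j [ 0.5   0.39 -0.23  0.95 -0.    2.07] F [ 0.3 -0.2 -0.6] w 26.6 gf 59.0
```

```bash
python3 - <<'E'
from h import *
b=cv2.imread("pics/side8.png")[310:430,300:440]
p=proj("side",[[.4499,.2456-.001,.0434]])[0]; print(p, proj("side",cyl(28,0)[:48]/1000+[.4488,.2445,.0434]).max(0), proj("side",[.4488,.2450,.012]))
cv2.imwrite("pics/c8.png",cv2.resize(b,None,fx=5,fy=5,interpolation=3))
E
```

```text
[366.41539595 376.95277382] [377.84186072 386.19487885] [[365.41390861 390.53650607]]
```

View pics/c8.png

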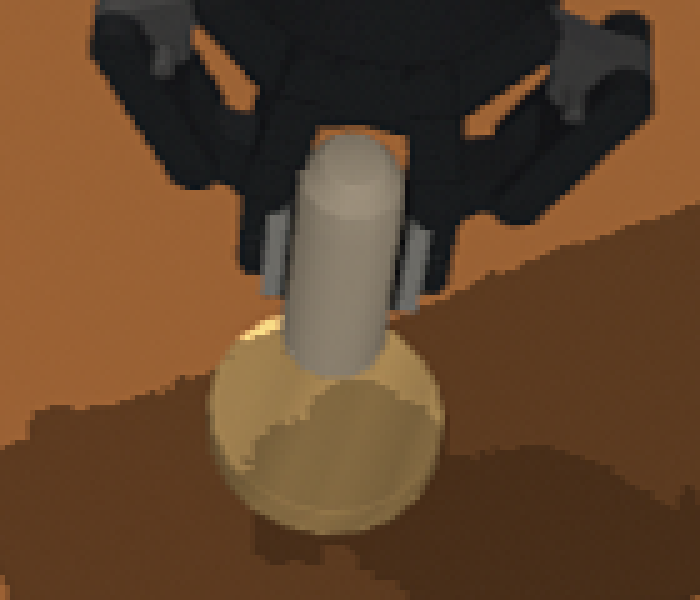

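```bash
python3 -m inch '[0,1,-12,0,0,0,10,0,1,-22,0,0,0,10,0,1,-28,0,0,0,10,0,1,-29,0,0,0,10,0,1,-30,0,0,0,10,0,1,-30,0,0,0,10]'|sed -n '2p;4,6p';python3 -m inch '[0,0,-0.5,0,0,0,10,0,0,-1,0,0,0,10,0,0,-1,0,0,0,10]'|sed -n '2p;4p'
```

```text
eef_pos: [0.4492, 0.2469, 0.0338]
ft_force: [0.1, 0.0, -1.1]
grip_width: 0.0263
grasp_force: 59.0
eef_pos: [0.4497, 0.2473, 0.0335]
ft_force: [-0.7, -0.1, 2.9]
```

```bash
python3 -m inch '[0,0,0,0,0,0,40,0,0,0,0,0,0,50,0,0,0,0,0,0,70,0,0,0,0,0,0,100,0,0,0,0,0,0,100,0,0,20,0,0,0,100,0,0,60,0,0,0,100,0,0,100,0,0,0,100]'|sed -n '1,2p;4,6p';python3 -m inch '[2,-40,10,0,0,0,100,4,-80,10,0,0,0,100,5,-120,10,0,0,0,100,6,-160,10,0,0,0,100,7,-190,10,0,0,0,100,7,-208,10,0,0,0,100,7,-208,10,0,0,0,100,7,-208,10,0,0,0,100]'|sed -n '1,2p;4,6p'
python3 - <<'E'
from h import *
bot.camera("side")
fit("test_piece",[449,245,0],12,("side",),False); fit("dish",[457,38,0],43,("side",),False);fit("small_bat",[449,245,0],0,("side",),False)
fit("tile",[459,38,-.04],25,("side",),False)
E
python3 s.py
```

```text
clock: 15.2
eef_pos: [0.4476, 0.2461, 0.1323]
ft_force: [0.5, 1.1, 0.2]
grip_width: 0.0854
grasp_force: 0.0
clock: 15.87
eef_pos: [0.4563, 0.0383, 0.1429]
ft_force: [0.5, 0.3, -0.6]
grip_width: 0.0853
grasp_force: 0.0
side test_piece 0.82 [449.2 244.5] -0.02 err 0.035
side dish 0.83 [457.5  37. ] 0.003 err 0.087
side small_bat 0.92 [448.8 244.5] 0.07 err 0.111
side tile 0.81 [463.4  38.7] -0.003 err 0.368
t 16.12 tcp [456.3  40.2 142.8] closing ang 0.008 z [-0.  0. -1.] j [ 0.09  0.21 -0.25  1.11  0.    1.65] F [ 0.3 -0.3 -0.6] w 85.4 gf 0.0
```

```bash
python3 -m inch '[2,-1,-30,0,0,0,100,2,-1,-65,0,0,0,100,2,-1,-90,0,0,0,100,2,-1,-102,0,0,0,100,2,-1,-106,0,0,0,100,2,-1,-106,0,0,0,80,2,-1,-106,0,0,0,70,2,-1,-106,0,0,0,60]'|sed -n '1,2p;4,6p';python3 -m inch '[0,0,0,0,0,0,50,0,0,0,0,0,0,40,0,0,0,0,0,0,40,0,0,0,0,0,0,40]'|sed -n '1,2p;4,6p'
python3 s.py
```

```text
clock: 16.78
eef_pos: [0.4595, 0.0385, 0.038]
ft_force: [0.0, -0.2, -0.2]
grip_width: 0.0524
grasp_force: 0.4
clock: 17.12
eef_pos: [0.4597, 0.0385, 0.0385]
ft_force: [-1.8, 1.5, 6.6]
grip_width: 0.0503
grasp_force: 62.7
t 17.12 tcp [459.7  38.5  38.5] closing ang 0.0061 z [ 0.003  0.001 -1.   ] j [ 0.08  0.34 -0.39  0.84  0.    1.65] F [-1.8  1.5  6.6] w 50.3 gf 62.7
```

```bash
python3 -m inch '[0,0,5,0,0,0,40,0,0,25,0,0,0,40,0,0,50,0,0,0,40,10,12,70,0,0,0,40,30,40,70,0,0,0,40,50,66,70,0,0,0,40,70,92,70,0,0,0,40,92,120,70,0,0,0,40]'|sed -n '1,2p;4,6p';python3 -m inch '[20,26,0,0,0,0,40,40,52,0,0,0,0,40,60,78,-15,0,0,0,40,75,98,-40,0,0,0,40,83,108,-60,0,0,0,40,83,108,-68,0,0,0,40,83,108,-70,0,0,0,40,83,108,-70,0,0,0,40]'|sed -n '1,2p;4,6p'
python3 -m inch '[0,0,0,0,0,0,40,0,0,0,0,0,0,40]'|sed -n '1,2p;4,6p'
python3 - <<'E'
from h import *
bot.camera("side");z=bot.get_obs()["eef_pos"][2]*1000+4.5
fit("dish",[634,265,0],z,("side",),False);fit("large_bat",[634,265,0],0,("side",),False)
b=bot.camera("side");cv2.imwrite("pics/c9.png",cv2.resize(b[310:450,160:320],None,fx=4,fy=4,interpolation=3))
E
python3 s.py
```

```text
clock: 17.78
eef_pos: [0.551, 0.1588, 0.1078]
ft_force: [0.1, -0.4, -0.4]
grip_width: 0.0502
grasp_force: 62.5
clock: 18.45
eef_pos: [0.6322, 0.2651, 0.0361]
ft_force: [1.0, 0.3, -0.2]
grip_width: 0.0502
grasp_force: 62.5
clock: 18.62
eef_pos: [0.6341, 0.2655, 0.0391]
ft_force: [-0.5, 0.0, -0.9]
grip_width: 0.0504
grasp_force: 62.5
side dish 0.79 [634.3 264.2] -0.02 err 0.2
side large_bat none near
t 18.82 tcp [633.9 265.8  38.3] closing ang 0.0054 z [ 0.002  0.001 -1.   ] j [ 0.4   0.73  0.29  1.13 -0.    1.96] F [-0.6 -0.1  0. ] w 50.4 gf 62.5
```

View pics/c9.png

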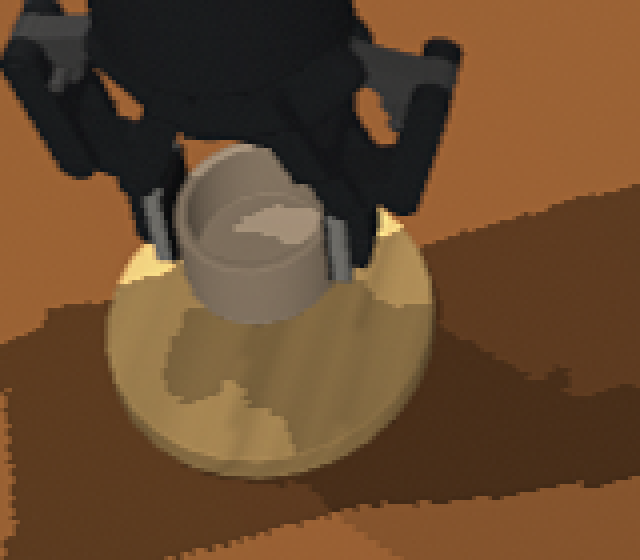

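```bash
python3 - <<'E'
from h import *
for x,y in((.634,.262),(.634,.266),(.637,.262)):
    q=proj("side",cyl(52,0)[:48]/1000+[x,y,.0428]);i=q[:,1].argmax();print(x,y,"low",q[i].round(1),"cols",q[:,0].min().round(1),q[:,0].max().round(1))
q=proj("side",cyl(110,0)[:48]/1000+[.635,.2652,.012]);print(q.min(0),q.max(0),"mid",(q.min(0)+q.max(0))/2)
r=bot.silhouettes("side","dish")[0]["mask"]
for row in (360,366,372,378,384): x=np.where(r[row])[0];print(row,x.min(),x.max())
print(np.where(r.any(1))[0].max())
E
```

```text
0.634 0.262 low [224.4 389. ] cols 206.9 246.5
0.634 0.266 low [223.6 391.7] cols 206.1 245.9
0.637 0.262 low [222.1 388.7] cols 204.7 244.3
[186.29401386 353.43108758] [268.13478941 424.13797785] mid [227.21440163 388.78453271]
360 205 239
366 204 240
372 205 241
378 207 242
384 210 240
390
```

```bash
python3 -m inch '[0.5,1,-12,0,0,0,40,0.5,1,-22,0,0,0,40,0.5,1,-28,0,0,0,40,0.5,1,-29,0,0,0,40,0.5,1,-30,0,0,0,40,0.5,1,-30,0,0,0,40]'|sed -n '2p;4p';python3 -m inch '[0,0,-0.5,0,0,0,40,0,0,-1,0,0,0,40,0,0,-1,0,0,0,40]'|sed -n '2p;4p'
```

```text
eef_pos: [0.6326, 0.2669, 0.0073]
ft_force: [-3.5, -1.5, 9.2]
eef_pos: [0.6326, 0.2669, 0.0073]
ft_force: [-6.5, -2.6, 13.3]
```

```bash
python3 -m inch '[0,0,2,0,0,0,40,0,0,2,0,0,0,40,0,0,2,0,0,0,40]'|sed -n '2p;4p';python3 -m inch '[0,0,-1,0,0,0,40,0,0,-1,0,0,0,40,0,0,-1,0,0,0,40]'|sed -n '2p;4p'
```

```text
eef_pos: [0.6336, 0.267, 0.0074]
ft_force: [-0.7, -0.7, 4.2]
eef_pos: [0.6336, 0.267, 0.0074]
ft_force: [-3.1, -1.3, 7.5]
```

```bash
python3 -m inch '[0,0,1,0,0,0,40,0,0,1,0,0,0,60,0,0,1,0,0,0,70,0,0,1,0,0,0,100,0,0,1,0,0,0,100,0,0,25,0,0,0,100,0,0,60,0,0,0,100,0,0,95,0,0,0,100]'|sed -n '1,2p;4,6p'
python3 - <<'E'
from h import *
for c in("top","side"):
    cv2.imwrite(f"pics/{c}10.png",bot.camera(c))
    fit("tile",[459,38,-.04],25,(c,),False);rect(c,"tile",.043,False);fit("square_bat",[447,-255,-.23],0,(c,),False);fit("kiln_shelf",[466,38,-.12],11,(c,),False);
fit("dish",[634,265,0],12,("side",),False);fit("large_bat",[634,265,0],0,("side",),False)
E
python3 s.py
```

```text
clock: 20.78
eef_pos: [0.6325, 0.2665, 0.1007]
ft_force: [0.2, -0.7, 1.3]
grip_width: 0.0854
grasp_force: 0.0
top tile 0.72 [459.6  40.9] -0.093 err 0.016
top tile 0.72 centre 459.6 40.8 size 56.2 56.5 ang 1.481 mean [459.4  40.7]
top square_bat 0.57 [ 446.9 -254. ] -0.23 err 0.018
top kiln_shelf 0.59 [466.2  37.6] -0.12 err 0.015
side tile 0.59 [460.2  38.5] -0.095 err 0.043
side tile 0.59 centre 461.0 47.7 size 71.3 57.2 ang 1.482 mean [460.3  48.4]
side square_bat 0.77 [ 447.6 -257.4] -0.237 err 0.036
side kiln_shelf 0.7 [466.8  36.4] -0.117 err 0.007
side dish 0.85 [634.4 265.4] -0.006 err 0.059
side large_bat 0.73 [636.  265.6] 0.052 err 0.047
t 21.38 tcp [633.3 266.8 100.6] closing ang 0.006 z [-0.002 -0.001 -1.   ] j [ 0.4   0.69  0.38  1.27 -0.    1.96] F [ 1.1  0.3 -0.2] w 85.6 gf 0.0
```

```bash
python3 -m inch '[-15,-20,10,0,0,-0.05,100,-38,-50,20,0,0,-0.1,100,-60,-80,20,0,0,-0.1,100,-84,-111,20,0,0,-0.1,100,-108,-143,20,0,0,-0.1,100,-132,-174,10,0,0,-0.1,100,-152,-202,0,0,0,-0.1,100,-168,-222,-15,0,0,-0.1,100]'|sed -n '1,2p;4,6p';python3 -m inch '[-4,-5,-10,0,0,0,100,-4,-5,-30,0,0,0,100,-4,-5,-30,0,0,0,100,-4,-5,-30,0,0,0,100,-4,-5,-30,0,0,0,100]'|sed -n '1,2p'
python3 s.py
```

```text
clock: 22.05
eef_pos: [0.4645, 0.0431, 0.0873]
ft_force: [1.6, 0.3, -0.0]
grip_width: 0.085
grasp_force: 0.0
clock: 22.47
eef_pos: [0.4625, 0.0403, 0.0574]
t 22.47 tcp [462.5  40.3  57.4] closing ang -0.0936 z [ 0.001  0.    -1.   ] j [ 0.09  0.32 -0.36  0.89  0.    1.75] F [0.3 0.1 0.2] w 85.1 gf 0.0
```

```bash
python3 -m inch '[-0.5,0,-15,0,0,0,100,-0.5,0,-30,0,0,0,100,-0.5,0,-39,0,0,0,100,-0.5,0,-41,0,0,0,90,-0.5,0,-41,0,0,0,80,-0.5,0,-41,0,0,0,70,-0.5,0,-41,0,0,0,60,-0.5,0,-41,0,0,0,50]'|sed -n '1,2p;4,6p';python3 -m inch '[0,0,0,0,0,0,40,0,0,0,0,0,0,40,0,0,0,0,0,0,40]'|sed -n '1,2p;4,6p'
python3 s.py
```

```text
clock: 23.13
eef_pos: [0.4624, 0.0403, 0.017]
ft_force: [0.3, 0.7, 4.1]
grip_width: 0.0545
grasp_force: 63.9
clock: 23.38
eef_pos: [0.4624, 0.0403, 0.017]
ft_force: [-0.2, 0.3, 6.1]
grip_width: 0.0546
grasp_force: 64.1
t 23.38 tcp [462.4  40.3  17. ] closing ang -0.0939 z [ 0.002  0.    -1.   ] j [ 0.09  0.37 -0.41  0.79  0.    1.75] F [-0.2  0.3  6.1] w 54.6 gf 64.1
```

```bash
python3 -m inch '[0,0,4,0,0,0,40,0,0,15,0,0,0,40,0,0,35,0,0,0,40,0,-20,55,0,0,0,40,-2,-50,60,0,0,-0.05,40,-4,-85,60,0,0,-0.1,40,-6,-120,60,0,0,-0.14,40,-8,-155,60,0,0,-0.14,40]'|sed -n '1,2p;4,6p';python3 -m inch '[-1,-35,0,0,0,0,40,-3,-70,0,0,0,0,40,-4,-100,-8,0,0,0,40,-5,-125,-20,0,0,0,40,-5,-138,-35,0,0,0,40,-5,-140,-42,0,0,0,40,-5,-140,-44,0,0,0,40,-5,-140,-44,0,0,0,40]'|sed -n '1,2p;4,6p'
python3 -m inch '[0,0,0,0,0,0,40,0,0,0,0,0,0,40]'|sed -n '1,2p;4,6p'
python3 - <<'E'
from h import *
b=bot.camera("side");z=bot.get_obs()["eef_pos"][2]*1000+8
fit("tile",[447,-256,-.23],z,("side",),False);fit("square_bat",[447,-256,-.23],0,("side",),False);fit("kiln_shelf",[466,37,-.12],11,("side",),False)
E
python3 s.py
```

```text
clock: 24.05
eef_pos: [0.4529, -0.1162, 0.0762]
ft_force: [0.4, 0.6, -2.1]
grip_width: 0.0544
grasp_force: 63.5
clock: 24.72
eef_pos: [0.4473, -0.2539, 0.031]
ft_force: [0.4, 0.7, -1.3]
grip_width: 0.0548
grasp_force: 63.5
clock: 24.88
eef_pos: [0.4489, -0.2541, 0.0326]
ft_force: [-0.6, 0.2, -0.9]
grip_width: 0.0542
grasp_force: 63.5
side tile 0.94 [ 451.4 -257.2] -0.052 err 0.113
side square_bat 0.92 [ 448.  -256.8] -0.215 err 0.12
side kiln_shelf 0.58 [466.8  37.3] -0.121 err 0.017
t 25.08 tcp [ 448.9 -254.6   32.5] closing ang -0.2329 z [ 0.001 -0.001 -1.   ] j [-0.52  0.44 -0.25  0.88  0.    1.29] F [-0.6  0.4 -1.8] w 54.4 gf 63.5
```

```bash
python3 -m inch '[0.7,-0.5,-10,0,0,0,40,0.7,-0.5,-20,0,0,0,40,0.7,-0.5,-26,0,0,0,40,0.7,-0.5,-27.5,0,0,0,40,0.7,-0.5,-28,0,0,0,40,0.7,-0.5,-28,0,0,0,40]'|sed -n '2p;4p';python3 -m inch '[0,0,-0.5,0,0,0,40,0,0,-0.5,0,0,0,40]'|sed -n '2p;4p'
```

```text
eef_pos: [0.4482, -0.2549, 0.0038]
ft_force: [-3.3, 2.3, 9.1]
eef_pos: [0.4482, -0.2549, 0.0038]
ft_force: [-3.4, 2.5, 11.8]
```

```bash
python3 -m inch '[0.5,0,1.5,0,0,0,40,0.5,0,1.5,0,0,0,40,0.5,0,1,0,0,0,40]'|sed -n '2p;4p';python3 -m inch '[0,0,0,0,0,0,60,0,0,0,0,0,0,70,0,0,0,0,0,0,100,0,0,0,0,0,0,100,0,0,5,0,0,0,100,0,0,35,0,0,0,100,0,0,70,0,0,0,100,30,20,100,0,0,0,100]'|sed -n '1,2p;4,6p';python3 -m inch '[30,20,0,0,0,0,100,60,40,0,0,0,0,100,90,60,0,0,0,0,100,90,60,0,0,0,0,100]'|sed -n '1,2p'
python3 - <<'E'
from h import *
for c in("top","side"):
    b=bot.camera(c)
    cv2.imwrite(f"pics/{c}11.png",b)
    fit("tile",[447,-256,-.23],12,(c,),False);fit("square_bat",[447,-256,-.23],0,(c,),False);fit("kiln_shelf",[466,37,-.12],11,(c,),False); rect(c,"strip",.011,False);rect(c,"tile",.03,False)
    fit("long_board",[638,-296,.236],0,(c,),False)
E
python3 s.py
```

```text
eef_pos: [0.4494, -0.2554, 0.0039]
ft_force: [-1.8, 0.2, 7.4]
clock: 26.67
eef_pos: [0.4727, -0.2396, 0.1028]
ft_force: [0.4, -0.5, -1.0]
grip_width: 0.0852
grasp_force: 0.0
clock: 27.0
eef_pos: [0.5718, -0.1742, 0.1018]
top tile none near
top square_bat 0.69 [ 476.3 -193.3] -0.65 err 0.81
top kiln_shelf 0.56 [465.8  37.7] -0.112 err 0.016
top strip 0.8 centre 544.7 25.5 size 39.8 46.5 ang 1.455 mean [544.5  25.5]
top tile 0.16 centre 530.3 78.7 size 9.8 22.7 ang 0.023 mean [530.4  78.1]
top long_board 0.47 [ 666.4 -176.1] -0.846 err 0.974
side tile 0.85 [ 448.5 -255.1] -0.201 err 0.052
side square_bat 0.89 [ 447.5 -258.2] -0.2 err 0.074
side kiln_shelf 0.77 [466.8  36.8] -0.119 err 0.012
side strip 0.56 centre 546.5 29.6 size 49.4 46.8 ang 1.439 mean [546.2  29.4]
side tile 0.85 centre 448.4 -242.8 size 79.9 60.3 ang 1.331 mean [ 448.7 -242.2]
side long_board 0.92 [ 639.3 -300.9] 0.238 err 0.05
t 27.7 tcp [ 566.  -178.   101.1] closing ang -0.2345 z [ 0. -0. -1.] j [-0.3   0.5   0.06  1.13  0.    1.5 ] F [-0.3  0.4 -0. ] w 85.4 gf 0.0
```

```bash
python3 - <<'E'
from h import *
M["strip"]=box(48,40,11)
fit("strip",[544,25.5,-.118],0,("top","side"))
fit("long_board",[638,-296,.236],0,("side",),False)
E
python3 -m inch '[-2,25,0,0,0,0.12,100,-4,50,0,0,0,0.24,100,-6,75,0,0,0,0.36,100,-8,100,0,0,0,0.48,100,-10,125,0,0,0,0.6,100,-12,150,0,0,0,0.72,100,-14,175,0,0,0,0.84,100,-16,190,0,0,0,0.96,100]'|sed -n '1,2p';python3 -m inch '[0,5,0,0,0,0.12,100,0,10,0,0,0,0.24,100,0,12,0,0,0,0.36,100,0,12,0,0,0,0.48,100,0,12,0,0,0,0.6,100,0,12,0,0,0,0.726,100,0,12,-20,0,0,0.726,100,0,12,-40,0,0,0.726,100]'|sed -n '1,2p';python3 s.py
```

```text
top strip 0.85 [543.8  25.7] -0.134 err 0.071
side strip 0.9 [547.1  23.9] -0.045 err 0.124
side long_board 0.69 [ 638.4 -298.7] 0.253 err 0.047
clock: 28.62
eef_pos: [0.55, 0.0148, 0.1011]
clock: 29.28
eef_pos: [0.5519, 0.0246, 0.062]
t 29.28 tcp [551.9  24.6  62. ] closing ang 1.4526 z [ 0.004  0.    -1.   ] j [ 0.04  0.46 -0.12  0.99 -0.    0.16] F [-0.1 -0.4 -0.6] w 85.5 gf 0.0
```

```bash
python3 -m inch '[0,0.7,-20,0,0,0,100,0,0.7,-40,0,0,0,100,0,0.7,-52,0,0,0,90,0,0.7,-60,0,0,0,75,0,0.7,-66,0,0,0,65,0,0.7,-69,0,0,0,58,0,0.7,-69,0,0,0,55,0,0.7,-69,0,0,0,54]'|sed -n '1,2p;4,6p';
python3 - <<'E'
from h import *
for c in("top","side"):
    b=bot.camera(c)
    cv2.imwrite(f"pics/{c}12.png",b)
    fit("tile",[447,-256,-.23],12,(c,),False);fit("square_bat",[447,-256,-.23],0,(c,),False)
    fit("long_board",[638,-296,.236],0,(c,),False)
b=cv2.resize(b[200:320,260:400],None,fx=5,fy=5,interpolation=3);cv2.imwrite("pics/c12.png",b)
E
python3 s.py
```

```text
clock: 29.95
eef_pos: [0.5507, 0.0251, -0.0074]
ft_force: [-1.0, 0.0, -0.7]
grip_width: 0.0463
grasp_force: 0.0
top tile 0.97 [ 449.  -255.3] -0.23 err 0.028
top square_bat 0.81 [ 447.3 -254.9] -0.243 err 0.012
top long_board 0.88 [ 638.8 -297.1] 0.24 err 0.011
side tile 0.97 [ 448.7 -257.3] -0.175 err 0.113
side square_bat 0.93 [ 447.2 -256.7] -0.242 err 0.032
side long_board 0.98 [ 640.4 -305. ] 0.289 err 0.585
t 30.35 tcp [550.4  25.   -7.7] closing ang 1.452 z [ 0.001  0.    -1.   ] j [ 0.05  0.55 -0.19  0.83 -0.    0.16] F [ 0.4 -0.3 -0.2] w 46.1 gf 0.0
```

View pics/c12.png

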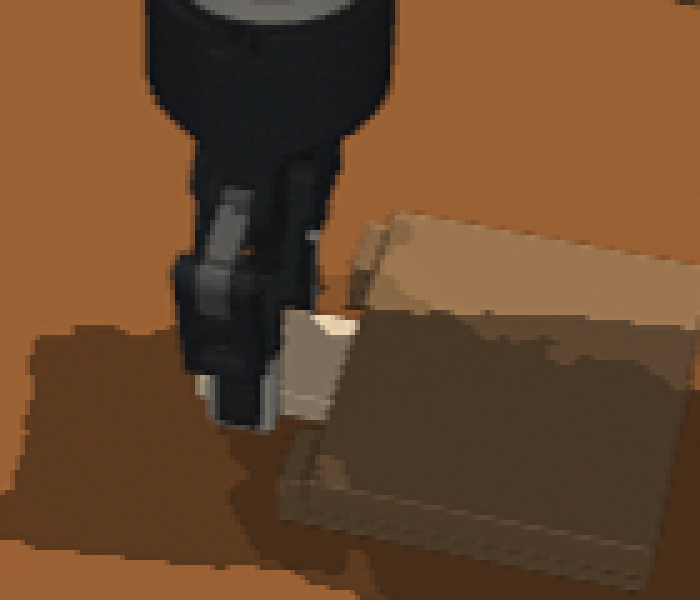

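The strip's end is between the pads, clear of the stops and shelf. I'll close in small steps and watch the side force.

```bash
python3 -m inch '[0,0,0,0,0,0,51,0,0,0,0,0,0,51,0,0,0,0,0,0,51]'|sed -n '2p;4,6p';python3 -m inch '[0,0,0,0,0,0,49.5,0,0,0,0,0,0,49.5]'|sed -n '2p;4,6p';python3 -m inch '[0,0,0,0,0,0,48.5,0,0,0,0,0,0,48.5]'|sed -n '2p;4,6p'
```

```text
eef_pos: [0.5501, 0.025, -0.008]
ft_force: [1.1, -0.1, -0.1]
grip_width: 0.0437
grasp_force: 0.0
eef_pos: [0.5501, 0.0248, -0.008]
ft_force: [-0.2, -0.9, 1.2]
grip_width: 0.0423
grasp_force: 0.5
eef_pos: [0.5502, 0.0247, -0.008]
ft_force: [-0.7, -1.4, 0.3]
grip_width: 0.0414
grasp_force: 0.8
```

```bash
python3 -m inch '[0,0,0,0,0,0,47.5,0,0,0,0,0,0,47.5]'|sed -n '2p;4,6p'
```

```text
eef_pos: [0.5503, 0.0248, -0.0079]
ft_force: [-0.5, -2.2, 1.0]
grip_width: 0.0406
grasp_force: 0.9
```

```bash
python3 -m inch '[0,0,0,0,0,0,49.5,-0.1,-1,0,0,0,0,49.5,-0.1,-1,0,0,0,0,49.5,-0.1,-1,0,0,0,0,48.5]'|sed -n '2p;4,6p';python3 -m inch '[0,0,0,0,0,0,47.5,0,0,0,0,0,0,47.5]'|sed -n '2p;4,6p';python3 -m inch '[0,0,0,0,0,0,46,0,0,0,0,0,0,44,0,0,0,0,0,0,40,0,0,0,0,0,0,35,0,0,0,0,0,0,35]'|sed -n '2p;4,6p';python3 - <<'E'
from h import *
bot.camera("side");fit("kiln_shelf",[466,37,-.12],11,("side",),False)
E
```

```text
eef_pos: [0.5499, 0.0242, -0.0082]
ft_force: [-0.2, 0.1, -1.0]
grip_width: 0.0415
grasp_force: 0.0
eef_pos: [0.55, 0.0242, -0.0081]
ft_force: [-0.0, 0.5, -0.3]
grip_width: 0.0407
grasp_force: 0.1
eef_pos: [0.55, 0.0243, -0.0077]
ft_force: [-2.0, 1.3, 5.2]
grip_width: 0.038
grasp_force: 60.6
side kiln_shelf 0.66 [466.9  36.7] -0.11 err 0.017
```

```bash
python3 -m inch '[3,-0.4,0,0,0,0,35,9,-1.1,0,0,0,0,35,17,-2,0,0,0,0,35,26,-3.1,0,0,0,0,35,36,-4.3,0,0,0,0,35,46,-5.5,0,0,0,0,35,56,-6.7,0,0,0,0,35,64,-7.6,0,0,0,0,35]'|sed -n '1,2p;4,6p'; python3 -m inch '[10,-1.2,0,0,0,0,35,20,-2.4,0,0,0,0,35,30,-3.6,0,0,0,0,35,38,-4.6,0,0,0,0,35,44,-5.3,0,0,0,0,35,46,-5.5,0,0,0,0,35,46,-5.5,0,0,0,0,35]'|sed -n '1,2p;4,6p'; python3 - <<'E'
from h import *
M["strip"]=box(140,40,11)
for c in("side","top"):
    b=bot.camera(c);cv2.imwrite(f"pics/{c}13.png",b)
    fit("kiln_shelf",[466,37,-.12],10,(c,),False);fit("strip",[607,18,-.12],0,(c,),False)
E
python3 s.py
```

```text
clock: 32.78
eef_pos: [0.6077, 0.0169, -0.0077]
ft_force: [-17.1, 2.0, 18.7]
grip_width: 0.0382
grasp_force: 62.1
clock: 33.37
eef_pos: [0.6601, 0.0106, -0.0077]
ft_force: [-2.8, 0.4, 5.4]
grip_width: 0.0384
grasp_force: 60.8
side kiln_shelf 0.65 [467.9  36.1] -0.117 err 0.011
side strip 0.58 [608.7  16.2] -0.13 err 0.19
top kiln_shelf none
top strip none
t 33.67 tcp [660.1  10.6  -7.6] closing ang 1.4519 z [ 0. -0. -1.] j [ 0.02  0.72  0.15  1.   -0.    0.14] F [-1.8 -1.1  6.3] w 38.3 gf 60.7
```

```bash
python3 -m inch '[0,0,0,0,0,0,50,0,0,0,0,0,0,60,0,0,0,0,0,0,62,-6,0.7,0,0,0,0,62,-20,2.4,0,0,0,0,62,-36,4.3,0,0,0,0,62,-48,5.8,0,0,0,0,62,-52,6.2,0,0,0,0,62]'|sed -n '1,2p;4,6p'; python3 -m inch '[0,0,0,0,0,0,58,0,0,0,0,0,0,52,0,0,0,0,0,0,48,0,0,0,0,0,0,44,0,0,0,0,0,0,38,0,0,0,0,0,0,35,0,0,0,0,0,0,35]'|sed -n '1,2p;4,6p'; python3 s.py
```

```text
clock: 34.33
eef_pos: [0.6052, 0.0173, -0.0086]
ft_force: [-0.8, -0.4, 0.0]
grip_width: 0.0533
grasp_force: 0.0
clock: 34.92
eef_pos: [0.6094, 0.017, -0.0074]
ft_force: [1.6, 0.0, 4.5]
grip_width: 0.0383
grasp_force: 60.7
t 34.92 tcp [609.4  17.   -7.4] closing ang 1.4519 z [ 0.002 -0.    -1.   ] j [ 0.03  0.64 -0.02  0.91 -0.    0.15] F [1.6 0.  4.5] w 38.3 gf 60.7
```

```bash
python3 -m inch '[0,0,5,0,0,0,35,0,0,25,0,0,0,35,0,0,50,0,0,0,35,2,-25,65,0,0,0.05,35,5,-55,70,0,0,0.1,35,8,-88,70,0,0,0.15,35,11,-120,70,0,0,0.2,35,14,-152,70,0,0,0.25,35]'|sed -n '1,2p;4,6p'; python3 -m inch '[3,-32,0,0,0,0.05,35,6,-65,0,0,0,0.107,35,9,-98,0,0,0,0.107,35,12,-128,-5,0,0,0.107,35,14,-150,-15,0,0,0.107,35,15,-160,-25,0,0,0.107,35,15,-162,-30,0,0,0.107,35,15,-162,-30,0,0,0.107,35]'|sed -n '1,2p;4,6p'; python3 -m inch '[0,0,0,0,0,0,35,0,0,0,0,0,0,35]'|sed -n '1,2p'
python3 - <<'E'
from h import *
z=bot.get_obs()["eef_pos"][2]*1000+7.6
for c in("side","top"):
    b=bot.camera(c);cv2.imwrite(f"pics/{c}14.png",b)
    fit("strip",[639,-297,.238],z,(c,),False);fit("kiln_shelf",[466,37,-.12],10,(c,),False);fit("long_board",[639,-297,.238],0,(c,),False)
b=cv2.imread("pics/side14.png")[90:220,210:380];cv2.imwrite("pics/c14.png",cv2.resize(b,None,fx=4,fy=4,interpolation=3))
E
python3 s.py
```

```text
clock: 35.58
eef_pos: [0.6212, -0.1359, 0.0615]
ft_force: [0.5, -0.2, -1.6]
grip_width: 0.0381
grasp_force: 60.5
clock: 36.25
eef_pos: [0.6349, -0.2958, 0.0288]
ft_force: [-0.6, -0.2, -1.0]
grip_width: 0.0381
grasp_force: 60.5
clock: 36.42
eef_pos: [0.6373, -0.2949, 0.0322]
side strip 0.97 [ 636.8 -293.1] 0.241 err 0.596
side kiln_shelf 0.96 [467.9  36. ] -0.118 err 0.024
side long_board 0.77 [ 639.3 -301.6] 0.262 err 0.089
top strip 0.94 [ 637.9 -293.1] 0.261 err 0.598
top kiln_shelf 0.75 [467.3  38. ] -0.12 err 0.024
top long_board 0.6 [ 638.5 -296.6] 0.243 err 0.028
t 36.82 tcp [ 637.3 -296.6   32.4] closing ang 1.8094 z [ 0. -0. -1.] j [-0.44  0.77  0.35  1.15  0.   -0.67] F [ 0.2  0.1 -1.6] w 38.1 gf 60.5
```

```bash
python3 - <<'E'
from h import *
for c in("side","top"):
    bot.camera(c);r=bot.silhouettes(c,"strip")
    if not r: continue
    ys,xs=np.where(r[0]["mask"]);a=.238;R2=np.array([[np.cos(a),-np.sin(a)],[np.sin(a),np.cos(a)]])
    q=proj(c,np.c_[box(140,40,11)[:,:2]@R2.T+[637.3,-296.6],box(140,40,11)[:,2]+40]/1000)
    print(c,r[0]["confidence"],"mask",xs.min(),xs.max(),ys.min(),ys.max(),"pred",q.min(0).round(1),q.max(0).round(1))
E
```

```text
side 0.59 mask 259 327 134 150 pred [257.8 133.9] [327.4 151.9]
top 0.77 mask 494 539 132 222 pred [493.4 131.1] [540.8 222.5]
```

```bash
python3 -m inch '[1.5,-0.8,-10,0,0,0,35,1.5,-0.8,-20,0,0,0,35,1.5,-0.8,-25,0,0,0,35,1.5,-0.8,-26.5,0,0,0,35,1.5,-0.8,-27,0,0,0,35,1.5,-0.8,-27,0,0,0,35]'|sed -n '2p;4p';python3 -m inch '[0,0,-0.5,0,0,0,35,0,0,-0.5,0,0,0,35]'|sed -n '2p;4p'
```

```text
eef_pos: [0.6376, -0.2973, 0.0047]
ft_force: [-2.3, 0.6, 4.1]
eef_pos: [0.6376, -0.2973, 0.0047]
ft_force: [-4.3, 1.7, 6.0]
```

Contact. I'll release, back off and check everything.

```bash
python3 -m inch '[0.3,0,0.5,0,0,0,35,0.3,0,0.5,0,0,0,55,0.3,0,0.5,0,0,0,70,0.3,0,0.5,0,0,0,100,0.3,0,0.5,0,0,0,100,0,0,20,0,0,0,100,0,0,60,0,0,0,100,0,0,100,0,0,0,100]'|sed -n '1,2p;4,6p'; python3 -m inch '[-30,40,40,0,0,0,100,-60,80,60,0,0,0,100,-90,110,60,0,0,0,100,-120,140,60,0,0,0,100,-150,170,60,0,0,0,100,-180,200,60,0,0,0,100,-210,230,60,0,0,0,100,-240,250,60,0,0,0,100]'|sed -n '1,2p';python3 -m inch '[-40,40,30,0,0,0,100,-70,80,40,0,0,0,100,-100,80,40,0,0,0,100,-100,80,40,0,0,0,100,-100,80,40,0,0,0,100]'|sed -n '1,2p'
python3 - <<'E'
from h import *
for c in("side","top"):
    b=bot.camera(c);cv2.imwrite(f"pics/{c}15.png",b)
    for n,p,z in [("test_piece",[449,245,0],12),("small_bat",[449,245,0],0),("dish",[634,265,0],12),("large_bat",[634,266,0],0),("tile",[448,-256,-.23],12),("square_bat",[447,-255,-.24],0),("strip",[639,-297,.238],12),("long_board",[638,-297,.236],0),("kiln_shelf",[467,37,-.12],10)]: fit(n,p,z,(c,),False)
b=cv2.imread("pics/side15.png");cv2.imwrite("pics/f.png",b)
E
python3 s.py
```

```text
clock: 38.35
eef_pos: [0.6368, -0.2968, 0.1026]
ft_force: [1.0, 0.4, 0.3]
grip_width: 0.0856
grasp_force: 0.0
clock: 39.02
eef_pos: [0.4199, -0.0646, 0.1645]
clock: 39.43
eef_pos: [0.3187, 0.0151, 0.2052]
side test_piece 0.91 [449.2 244.8] 0.011 err 0.03
side small_bat 0.67 [449.1 245. ] 0.057 err 0.069
side dish 0.93 [634.  266.5] 0.049 err 0.033
side large_bat 0.68 [634.7 265.9] 0.045 err 0.02
side tile 0.89 [ 449.1 -257.8] -0.194 err 0.081
side square_bat 0.72 [ 446.6 -257.2] -0.21 err 0.056
side strip 0.83 [ 638.4 -299.2] 0.235 err 0.113
side long_board none
side kiln_shelf 0.95 [467.5  36.2] -0.127 err 0.011
top test_piece 0.66 [448.1 247.4] 0.042 err 0.09
top small_bat 0.94 [447.8 246.1] -0.015 err 0.095
top dish 0.85 [632.8 266.9] 0.058 err 0.094
top large_bat 0.95 [634.2 267.3] 0.05 err 0.055
top tile 0.95 [ 449.1 -254.2] -0.192 err 0.061
top square_bat 0.93 [ 447.3 -254.2] -0.239 err 0.021
top strip 0.68 [ 637.5 -296. ] 0.244 err 0.018
top long_board 0.83 [ 638.1 -297.3] 0.231 err 0.022
top kiln_shelf 0.91 [467.2  38.1] -0.115 err 0.02
t 40.43 tcp [321.   14.  204.4] closing ang 1.809 z [ 0.  0. -1.] j [ 0.04 -0.11 -0.42  1.25 -0.   -0.19] F [0.5 0.6 0.9] w 85.2 gf 0.0
```

View pics/f.png

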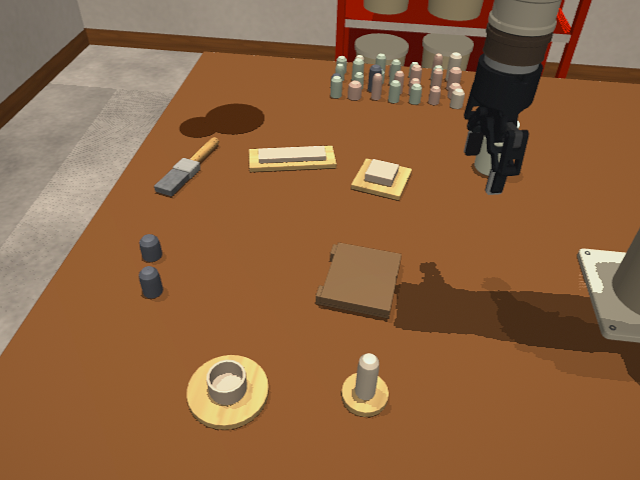

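All five things stand where they belong. The tile's yaw reading is noisy, so I'll measure it again before handing in.

```bash
python3 - <<'E'
from h import *
for i in range(5):
    bot.camera("top");rect("top","tile",.03,False);fit("tile",[448,-255,-.22],12,("top",),False);rect("top","square_bat",.012,False)
E
```

```text
top tile 0.91 centre 448.1 -253.4 size 59.8 56.9 ang 1.315 mean [ 448.4 -252.8]
top tile 0.91 [ 447.9 -255.4] -0.251 err 0.049
top square_bat 0.79 centre 447.6 -254.1 size 102.1 100.6 ang 1.327 mean [ 447.  -253.8]
top tile 0.57 centre 449.3 -252.8 size 59.5 56.7 ang 1.339 mean [ 449.4 -252.8]
top tile 0.57 [ 449.2 -254.7] -0.234 err 0.032
top square_bat 0.87 centre 447.6 -253.1 size 101.6 100.1 ang 1.328 mean [ 447.  -253.6]
top tile 0.69 centre 449.1 -253.1 size 57.2 56.3 ang 1.333 mean [ 449.1 -253.3]
top tile 0.69 [ 448.8 -253.9] -0.206 err 0.089
top square_bat 0.71 centre 447.5 -253.2 size 102.8 100.1 ang 1.332 mean [ 447.4 -253.7]
top tile 0.61 centre 449.1 -253.1 size 59.5 57.3 ang 1.348 mean [ 449.5 -253.2]
top tile 0.61 [ 449.3 -254.9] -0.224 err 0.048
top square_bat 0.62 centre 447.2 -253.6 size 102.0 101.5 ang 1.335 mean [ 447.3 -254.2]
top tile 0.62 centre 449.3 -252.7 size 59.5 55.6 ang 1.337 mean [ 448.7 -252.8]
top tile 0.62 [ 448.7 -254.5] -0.183 err 0.08
top square_bat 0.94 centre 448.0 -253.1 size 101.7 100.8 ang 1.338 mean [ 447.3 -253.7]
```

Tile mean is 1.334 and bat mean is 1.332, so they are parallel, with the tile about 1.5 mm off centre.

```bash
python3 -c "
from workcell import bot
print(bot.job_done())"
```

```text
the job is handed in; nothing more can be done
None
```

The job is handed in at about 41 s: test piece, dish, tile and strip each sit within about 2 mm of the middle of their places, in the order asked, with the tile's and strip's edges parallel to their boards; the kiln shelf was not lifted, though it measured about 1 mm further along x once the strip was out, which is near the measuring error.

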